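Stand the fallen magnifier lamp back up and switch it on

ROBOT

A 6-joint arm with a two-finger parallel gripper is mounted at the origin on the work surface. World frame = base frame: x ahead of the robot, y to its left, z up, the work surface at z = 0. Lengths are in m, angles in rad, forces in N, time in s.
With the tool pointing down it reaches from about 0.35 to 0.875 m from the base axis. Payload 4.2 kg.
Tool frame: the origin (TCP) lies between the finger pads; the fingertips stand 22 mm ahead of it and the grasp point (between the pads) lies 3 mm ahead of it; z points along the fingers, y is the direction in which the jaws open and shut (so a half turn about z gives the same grasp; the last joint's range is limited). The gripper opens to 85 mm and grips with 20 to 120 N. Pads are 22 mm wide; open, the fingers measure 114 mm over their backs; the gripper's body (76 mm by 85 mm) begins 54 mm behind the grasp point. The pads swing forward as they close: fully open they stand 13 mm farther back than shut.
Start: joints at [1.606, 0.385, 0.008, 0, -1.194, -0.259], TCP at [0.139, 0.609, 0.253] pointing down, gripper open.
Joint ranges: [-3.14, 3.14], [-1.21, 2.06], [-1.07, 1.41], [-3.16, 2.05], [-2.99, -0.16], [-3.1, 3.1]. Speed limits (rad/s): [2.79, 2.79, 3.14, 3.14, 3.14, 3.14].

INTERFACE

Orientations are given as a unit quaternion [w, x, y, z].
In Python, from bench import robot, grab_frame, workorder gives the robot as it stands.
- The arm moves only by the tool apply_moves, never from a script. Its argument "increments" is a list of rows, each a list of 7 numbers: the turn, a rotation vector about the tool's x, y, z in degrees, then the shift along the tool's x, y, z in m, then the opening, from 0 (shut) to 1 (fully open). In form: [[rx, ry, rz, tx, ty, tz, jaw], ...]. A call has exactly 5 rows; each row is the pose to reach, as a shift and turn from the pose measured when the call began, along the tool's axes at that moment; what a row does not reach only later rows make up. A row lasts 1/8 s, in which the tool goes at most 62.5 mm and 10.7 degrees, less where a joint would pass 70% of its speed; a pose out of reach is approached as far as the arm can. A call with a gripper value outside its range is refused whole. The fingers move at their own pace and stop on an object; "squeeze" is the grip in N (left out, the last holds). Time passes only in rows, so rows that repeat a pose let the fingers close, or fill a call up. It gives the time, the measured TCP pose, the force and the opening at its end, in the units of the state.
- robot.observe(): the state, without advancing time (a new reading comes with each control period).
- grab_frame(name): name is "scene" or "top"; returns a dict with "image" (400x640x3 uint8, red, green, blue), "fx", "fy", "cx", "cy" (pixels), "pose" (4x4, takes a point from camera to world coordinates). Camera axes: x right, y down, z forward; pixel columns grow to the right and rows downward; lengths in m; the calibration is good to about 2 mm. A picture is of the moment at which its call begins. There is no depth.
- workorder.finish_job(): hands the job in, once; it reports no verdict.
The state is a dict: "clock": time; "qpos": joint angles; "qvel": joint speeds; "effort": joint torques, N m; "tool_pos": TCP position; "orientation": TCP orientation; "force": force on the tool from outside, world axes, zero at the start; "wrist_torque": the same for the moment, N m; "finger_gap": finger opening in m.
Only numpy, scipy, OpenCV 4.12 (cv2) and the standard library are available. Lean on these libraries where they do the work, as an engineer would, in place of code of your own. Each camera call takes 0.05 s, during which the arm holds its last target. There are 200 camera calls.

TASK

The magnifier lamp has been knocked over onto its back. Stand it back upright on its base, about where it fell, by pushing its base plate over (do not pick it up), then press the push button on its base fully down and let go. Leave the bottle, the jack block and the tape roll alone.

Things in the scene. Friction and masses are not known exactly. Their poses are not given: they have to be found in the camera images.
- lamp: Magnifier lamp, 0.6-1.2 kg, 264 mm long, on its back at the start. Own x runs from base along post to lens (level as it lies, straight up when it stands), y across the base, z up as it lies. Origin: middle of the base's back lower edge, on the table lying or standing; it tips about this edge. When standing, the base reaches 120 mm from this edge, to the side opposite where the lens lay.
- base_edge (a point): Base: white plate, own x 0 (foot side) to 20 mm, y -75 to 75, z 0 to 120; as it lies it stands on edge like a wall 120 mm high. This point: middle of its upper edge on the post side (x 20, y 0, z 120 mm). Pushing this side high up, along own -x, tips the lamp back onto its foot. Axes as the lamp's.
- post (a point): Foot of the 14 mm steel post, where it leaves the base (lamp frame x 20, y 0, z 22 mm). The post runs along own x to the round lens, 104 mm across, 12 mm thick, in the x-y plane, centre at x 212, z 22 mm. A 28 mm tilt knob behind it at x 150 mm keeps the fallen lamp level. Standing, the lens is upright above the back of the base, its top 264 mm high.
- balance (a point): Centre of mass, about (lamp frame x 30, y 0, z 56 mm). Pushing the base's post side 90 to 110 mm up takes 1.5 to 4 N; past about 30 degrees of tipping the lamp goes on by itself until it stands or leans on what is in its way.
- power_top (a point): Centre of the top of the round black push button (26 mm across) on the post side of the base, at own x 42 (22 mm off the plate), y 45, z 90 mm. It rises 10 mm out of a grey round housing 42 mm across and 12 mm high. It faces along own x: sideways as the lamp lies, straight up when it stands, 68 mm in front of the post.
- power (a joint): Travel of the button in m: 0 out, 0.006 fully down; sprung, fully down takes about 4 N and it comes back when let go.
- flux: Bystander: small bottle, 38 mm across, 90 mm tall, standing 130 to 150 mm from the lamp's middle line, on its own -y side, level with the base. Origin at the centre of its underside.
- jacks: Bystander: black block of six metal jack sockets, 45 x 60 mm, 42 mm high, off to the left (+y). Origin at the centre of its underside.
- tape: Bystander: roll of paper tape lying flat, 84 mm across, 25 mm high, off to the right (-y). Origin at the centre of its underside.

How it is judged:
On the way, in this order (a step that is already met when the one before it is completed fails the run):
1. the lamp stands upright on its base (angle between lamp's own x axis and vertical below 0.08 rad and height (world z) of lamp below 0.01 m), for 0.3 s.
2. its button is pressed down while it stands (value of joint power above 0.0045 m and angle between lamp's own x axis and vertical below 0.1 rad and contact force between the fingers and lamp above 0.5 N), for 0.04 s.
At the end, for the whole second after the job is handed in: The lamp stands at rest on its base, its post within 0.08 rad of vertical, its back edge on the table within 150 mm of where it was, and its button, pressed at least 4.5 mm after the lamp was stood up, is out again (less than 3 mm down) (all of step 1 and height (world z) of lamp above -0.01 m and linear speed of lamp below 0.02 m/s and distance of lamp from where it was at the start of the episode below 0.15 m and value of joint power below 0.003 m); the robot touches nothing.
It fails at once if the lamp is lifted: its back edge more than 30 mm off the table (height (world z) of lamp above 0.03 m).
It fails at once if the bottle is moved more than 30 mm or tipped (distance of flux from where it was at the start of the episode above 0.03 m or angle between flux's own z axis and vertical above 0.4 rad).
It fails at once if the jack block is moved more than 30 mm (distance of jacks from where it was at the start of the episode above 0.03 m).
It fails at once if the tape roll is moved more than 30 mm (distance of tape from where it was at the start of the episode above 0.03 m).
It also fails if it takes over 40 s, if anything falls off the work surface, if the arm or the gripper's body presses on something with over 40 N, if the wrist force passes 120 N, or if a joint passes its speed limit or range.

## Working session

There is one attempt and no reset: what is moved stays moved. The work goes in short steps, Python scripts to look and compute and a tool call to move; the robot and the scene stay as the last step left them, time stands still between calls to the robot, and variables do not carry over. Pictures are saved under pics/ and viewed, about 8 in all and at most 12, crops included, and the job is handed in when it is done.

Besides the shell and the picture viewer there is one more tool, called after "Emit:" as name(argument=value, ...) on one line, values as JSON. apply_moves: Moves the arm, as the interface text tells. Its arguments: {"type":"object","properties":{"increments":{"type":"array","items":{"type":"array","items":{"type":"number"}}},"squeeze":{"type":"number"}},"required":["increments"]}

```bash
mkdir -p pics; cat > h.py <<'E'
import numpy as np, cv2
from bench import robot, grab_frame, workorder
def snap(n,f):
    d=grab_frame(n); cv2.imwrite('pics/'+f,d['image'][:,:,::-1]); np.savez('pics/'+n+'.npz',**{k:d[k] for k in('fx','fy','cx','cy','pose')}); return d
def load(n): return np.load('pics/'+n+'.npz')
def px2w(d,u,v,z):
    P=d['pose']; r=P[:3,:3]@np.array([(u-d['cx'])/d['fx'],(v-d['cy'])/d['fy'],1]); o=P[:3,3]; return o+r*(z-o[2])/r[2]
def w2px(d,p):
    P=d['pose']; c=P[:3,:3].T@(np.array(p)-P[:3,3]); return np.array([d['cx']+d['fx']*c[0]/c[2],d['cy']+d['fy']*c[1]/c[2]])
E
python3 - <<'E'
from h import *
np.set_printoptions(precision=3,suppress=True)
for n in('top','scene'):
    d=snap(n,n+'1.png'); print(d['pose'],d['fx'],d['cx'],d['cy'])
print(robot.observe())
E
```

```text
[[-0.011 -0.983  0.184  0.381]
 [-1.     0.008 -0.018 -0.006]
 [ 0.016 -0.184 -0.983  0.984]
 [ 0.     0.     0.     1.   ]] 362.77074754128085 312.1689392383277 202.8136021321834
[[ 0.427  0.538 -0.727  1.258]
 [ 0.904 -0.244  0.35  -0.377]
 [ 0.011 -0.807 -0.591  0.686]
 [ 0.     0.     0.     1.   ]] 389.48092312688664 314.31800315583996 198.28019422450288
{'clock': 0.1, 'qpos': array([ 1.606,  0.386,  0.007, -0.   , -1.194, -0.259]), 'qvel': array([-0.001, -0.002,  0.004, -0.001, -0.   , -0.002]), 'effort': array([ -0.   , -39.332,  18.893,   4.198,  -0.003,   0.   ]), 'tool_pos': array([0.139, 0.609, 0.252]), 'orientation': array([ 0.001,  0.994, -0.112, -0.   ]), 'force': array([-0.281, -0.095, -0.645]), 'wrist_torque': array([-0.016,  0.063, -0.027]), 'finger_gap': 0.08563352234814388}
```

View pics/top1.png

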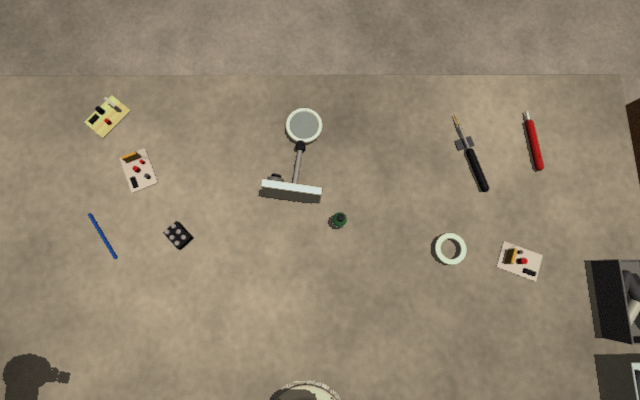

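View pics/scene1.png

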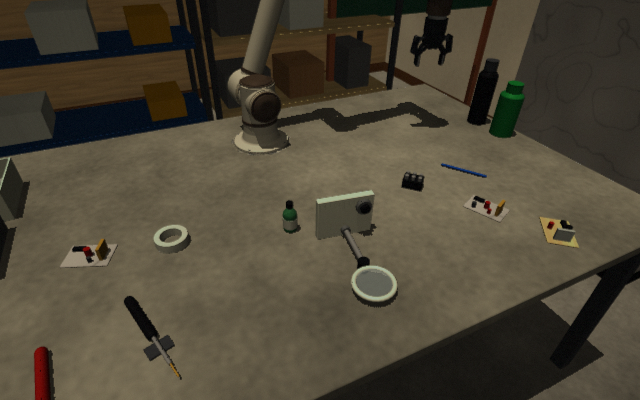

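The top view shows the lamp's plate at about (260-322, 180-203) and the lens at (304,126), pointing away from the robot. The bottle is at (338,220), the jacks at (178,236) and the tape at (450,249). In the scene view the button is at (365,207). Next I enlarge crops of both views.

```bash
python3 - <<'E'
import cv2,numpy as np
a=cv2.imread('pics/top1.png')[100:240,245:365]; b=cv2.imread('pics/scene1.png')[180:310,280:410]
f=lambda i,s:cv2.resize(i,None,fx=s,fy=s,interpolation=cv2.INTER_CUBIC)
a=f(a,4);b=f(b,3)
c=np.zeros((560,870,3),np.uint8);c[:,:480]=a;c[:390,480:870]=b
cv2.imwrite('pics/c1.png',c[:,:800])
E
```

```text
(no output)
```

View pics/c1.png

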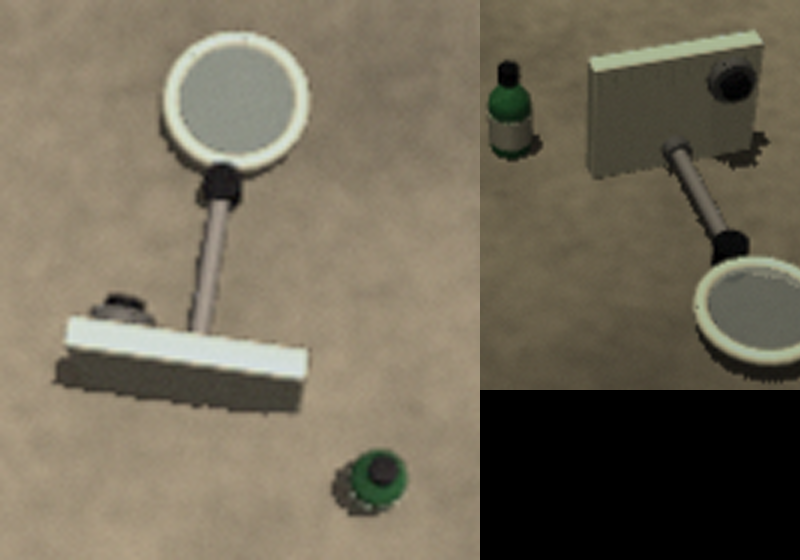

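```bash
cat >> h.py <<'E'
np.set_printoptions(precision=4,suppress=True)
E
python3 - <<'E'
from h import *
d=load('top')
q=lambda x,y,z: px2w(d,245+x/4-.5,100+y/4-.5,z)
L=q(69,317,.12);R=q(308,348,.12);C=q(237,102,.028)
L2=q(66,345,.12);R2=q(306,378,.12)
print(L,R,np.linalg.norm(L-R),L2,R2,C,'bottle top',q(383,468,.09))
M=(L+R)/2; y=(L-R)/np.linalg.norm(L-R); x=np.array([y[1],-y[0],0]); 
print('mid',M,'x',x,np.degrees(np.arctan2(x[1],x[0])), 'lensdir',np.degrees(np.arctan2(*(C-M)[1::-1])))
O=M-.02*x; O[2]=0; print('O',O,'lens',O+.212*x,'bottle rel',(q(383,468,.09)-O)@np.c_[x,y])
s=load('scene')
z=np.array([0,0,1])
for p in([.02,.075,.12],[.02,-.075,.12],[.02,-.075,0],[.042,.045,.09],[.212,0,.028]):
  print(p,(w2px(s,O+p[0]*x+p[1]*y+p[2]*z)-[280,180])*3+[480,0])
E
```

```text
[0.6038 0.1013 0.12  ] [ 0.5833 -0.0447  0.12  ] 0.14740432436907916 [0.5862 0.1028 0.12  ] [ 0.5645 -0.0432  0.12  ] [ 0.7812 -0.0021  0.028 ] bottle top [ 0.5132 -0.0916  0.09  ]
mid [0.5935 0.0283 0.12  ] x [ 0.9903 -0.1392  0.    ] -8.003081234653347 lensdir -9.18879239205252
O [0.5737 0.0311 0.    ] lens [0.7837 0.0015 0.    ] bottle rel [-0.0428 -0.1299]
[0.02, 0.075, 0.12] [760.1793  40.3632]
[0.02, -0.075, 0.12] [589.3468  70.8323]
[0.02, -0.075, 0] [587.3662 181.4614]
[0.042, 0.045, 0.09] [734.3779  90.3755]
[0.212, 0, 0.028] [761.873  302.1383]
```

```bash
cat >> h.py <<'E'
from scipy.spatial.transform import Rotation as Ro
O=np.array([.574,.031,0]);YAW=-8.5
def lw(a,b,c): # own x,y directions of fallen lamp, height
    t=np.radians(YAW); return O+np.array([a*np.cos(t)-b*np.sin(t),a*np.sin(t)+b*np.cos(t),c])
def plan(target,yaw=YAW,tilt=0):
    s=robot.observe(); q=s['orientation']; R=Ro.from_quat([*q[1:],q[0]])
    T=Ro.from_euler('z',yaw,degrees=True)*Ro.from_euler('y',tilt,degrees=True)*Ro.from_euler('x',180,degrees=True)
    print('at',s['clock'],s['tool_pos'],'F',s['force'],'turn',(R.inv()*T).as_rotvec(degrees=True),'shift',R.inv().apply(np.array(target)-s['tool_pos']))
E
python3 - <<'E'
from h import *
print(lw(.065,-.005,.25)); plan(lw(.065,-.005,.25))
E
```

```text
[0.6375 0.0164 0.25  ]
at 0.1 [0.1386 0.609  0.2523] F [-0.2814 -0.0948 -0.6454] turn [ 0.1123 -0.0017 -4.3314] shift [0.6181 0.4669 0.0033]
```

Emit:
apply_moves(increments=[[0, 0, -1, 0.048, 0.036, 0, 0], [0, 0, -2, 0.096, 0.072, 0, 0], [0, 0, -3, 0.144, 0.109, 0, 0], [0, 0, -4, 0.192, 0.145, 0, 0], [0, 0, -4.3, 0.24, 0.181, 0, 0]])

```text
clock: 0.72
tool_pos: [0.3332, 0.3774, 0.2525]
orientation: [0.001, 0.997, -0.074, -0.0]
force: [0.9, 0.1, 0.3]
finger_gap: -0.0002
```

```bash
python3 - <<'E'
from h import *
plan(lw(.065,-.005,.25))
E
```

```text
at 0.725 [0.3332 0.3774 0.2525] F [0.9235 0.1363 0.2809] turn [0.1309 0.0117 0.0057] shift [0.3543 0.312  0.0032]
```

Emit:
apply_moves(increments=[[0, 0, 0, 0.046, 0.041, 0, 0], [0, 0, 0, 0.092, 0.081, 0, 0], [0, 0, 0, 0.138, 0.122, 0, 0], [0, 0, 0, 0.184, 0.162, 0, 0], [0, 0, 0, 0.23, 0.203, 0, 0]])

```text
clock: 1.35
tool_pos: [0.5315, 0.1409, 0.2527]
orientation: [0.001, 0.997, -0.074, -0.0]
force: [0.5, 0.1, 0.2]
finger_gap: 0.0
```

```bash
python3 - <<'E'
from h import *
plan(lw(.065,-.005,.25))
E
```

```text
at 1.35 [0.5315 0.1409 0.2527] F [0.5138 0.1249 0.1788] turn [0.1361 0.0305 0.0148] shift [0.1232 0.1074 0.0029]
```

Emit:
apply_moves(increments=[[0, 0, 0, 0.044, 0.038, 0, 0], [0, 0, 0, 0.088, 0.076, 0, 0], [0, 0, 0, 0.123, 0.107, 0, 0], [0, 0, 0, 0.123, 0.107, 0.02, 0], [0, 0, 0, 0.123, 0.107, 0.05, 0]])

```text
clock: 1.98
tool_pos: [0.638, 0.0159, 0.2023]
orientation: [0.001, 0.997, -0.075, 0.0]
force: [0.1, 0.4, -0.2]
finger_gap: 0.0001
```

```bash
python3 - <<'E'
from h import *
plan(lw(.065,-.005,.118))
d=snap('scene','s2.png'); cv2.imwrite('pics/s2c.png',cv2.resize(d['image'][60:310,240:460,::-1],None,fx=2.4,fy=2.4))
E
```

```text
at 1.975 [0.638  0.0159 0.2023] F [ 0.1066  0.3804 -0.1949] turn [ 0.1048 -0.0222 -0.083 ] shift [-0.0005 -0.0006  0.0843]
```

View pics/s2c.png

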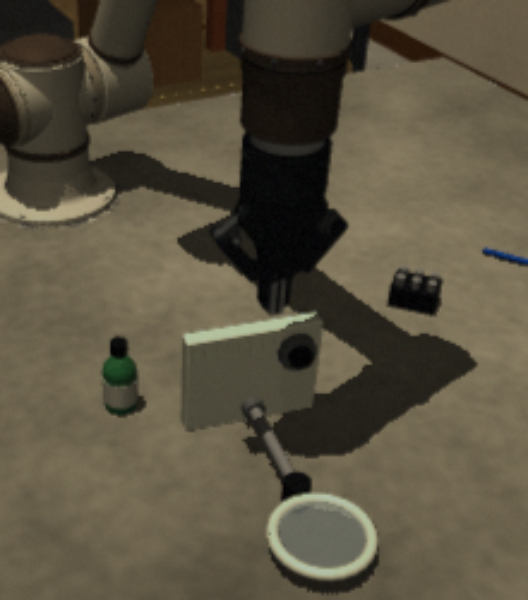

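The shut fingertips, at crop (275,308), are just on the post side of the plate's top edge, left of the button. Next I lower the tool and start pushing.

Emit:
apply_moves(increments=[[0, 0, 0, 0, 0, 0.04, 0], [0, 0, 0, 0, 0, 0.084, 0], [0, 0, 0, -0.012, 0, 0.084, 0], [0, 0, 0, -0.024, 0, 0.084, 0], [0, 0, 0, -0.03, 0, 0.084, 0]])

```text
clock: 2.65
tool_pos: [0.6047, 0.0209, 0.1157]
orientation: [0.001, 0.997, -0.075, -0.003]
force: [-0.1, 0.1, 0.7]
finger_gap: 0.0002
```

Emit:
apply_moves(increments=[[0, 0, 0, -0.01, 0, 0, 0], [0, 0, 0, -0.018, 0, 0, 0], [0, 0, 0, -0.026, 0, 0, 0], [0, 0, 0, -0.034, 0, 0, 0], [0, 0, 0, -0.038, 0, 0, 0]])

```text
clock: 3.28
tool_pos: [0.5657, 0.0265, 0.1154]
orientation: [0.001, 0.997, -0.075, -0.004]
force: [-0.2, 0.8, -0.4]
finger_gap: -0.0003
```

```bash
python3 - <<'E'
from h import *
plan(lw(-.15,-.005,.118))
d=snap('scene','s3.png'); cv2.imwrite('pics/s3c.png',cv2.resize(d['image'][60:310,240:460,::-1],None,fx=2.4,fy=2.4))
E
```

```text
at 3.275 [0.5657 0.0265 0.1154] F [-0.1926  0.7893 -0.3941] turn [ 0.1735  0.4468 -0.0765] shift [-0.1425 -0.0005 -0.0015]
```

View pics/s3c.png

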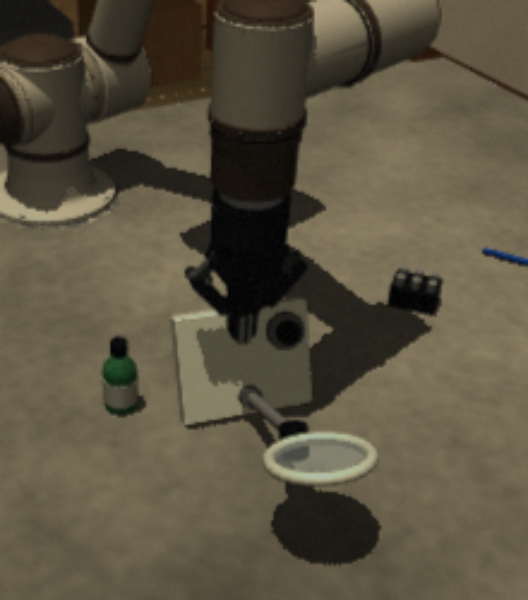

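The plate is tipped about 20° and the lens has risen. I keep pushing and then run ahead so the arm stays out of its way.

Emit:
apply_moves(increments=[[0, 0, 0, -0.01, 0, 0, 0], [0, 0, 0, -0.02, 0, 0, 0], [0, 0, 0, -0.03, 0, 0, 0], [0, 0, 0, -0.042, 0, 0, 0], [0, 0, 0, -0.056, 0, 0, 0]])

```text
clock: 3.95
tool_pos: [0.5087, 0.0349, 0.1155]
orientation: [0.001, 0.997, -0.075, -0.005]
force: [-1.5, 1.0, -1.2]
finger_gap: -0.0001
```

Emit:
apply_moves(increments=[[0, 0, 0, -0.02, 0, 0, 0], [0, 0, 0, -0.05, 0, -0.01, 0], [0, 0, 0, -0.085, 0, -0.03, 0], [0, 0, 0, -0.085, 0, -0.05, 0], [0, 0, 0, -0.085, 0, -0.06, 0]])

```text
clock: 4.58
tool_pos: [0.4255, 0.0481, 0.1778]
orientation: [0.001, 0.997, -0.074, -0.003]
force: [0.7, 0.2, -0.1]
finger_gap: -0.0004
```

```bash
python3 - <<'E'
from h import *
plan(lw(-.15,-.005,.118))
a=snap('scene','s4.png')['image'][60:310,240:460,::-1]; b=snap('top','t4.png')['image'][100:240,245:365,::-1]
c=np.zeros((500,800,3),np.uint8); c[:,:440]=cv2.resize(a,(440,500)); c[:420,440:]=cv2.resize(b,(360,420)); cv2.imwrite('pics/s4c.png',c)
E
```

```text
at 4.575 [0.4255 0.0481 0.1778] F [ 0.6726  0.1726 -0.059 ] turn [ 0.0911  0.3359 -0.033 ] shift [-0.0003 -0.0001  0.0598]
```

View pics/s4c.png

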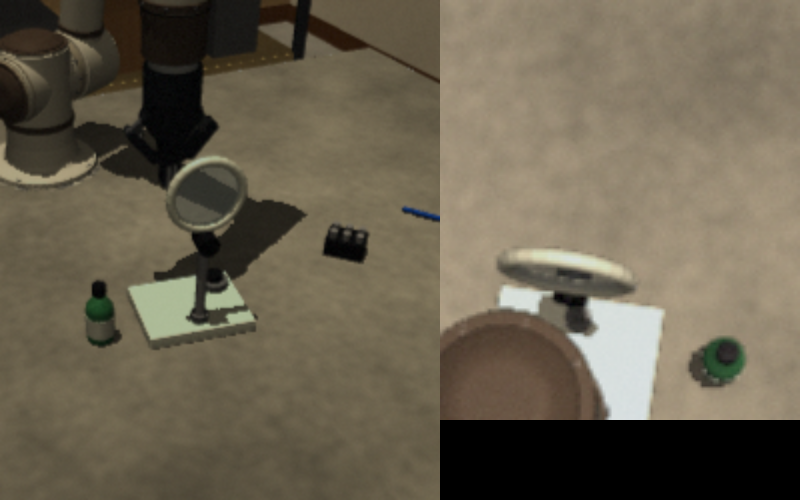

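The lamp is upright: the base is flat at crop (128-255, 275-345), the bottle has not moved, and the button is behind the post at about (215,275). Next I crop closer on the base.

```bash
python3 - <<'E'
import cv2,numpy as np
a=cv2.imread('pics/s4.png')[185:240,295:375]; b=cv2.imread('pics/t4.png')[160:260,245:325]
c=np.zeros((600,800,3),np.uint8);c[:275,:400]=cv2.resize(a,None,fx=5,fy=5,interpolation=2);c[:500,400:]=cv2.resize(b,None,fx=5,fy=5,interpolation=2)
cv2.imwrite('pics/c4.png',c[:500])
E
```

```text
(no output)
```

View pics/c4.png

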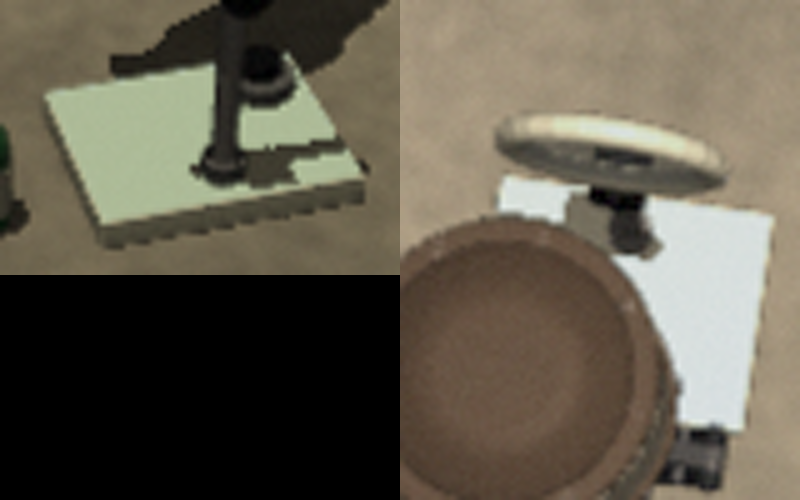

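```bash
python3 - <<'E'
from h import *
t=load('top');s=load('scene')
T=lambda x,y,z: px2w(t,245+(x-400)/5-.4,160+y/5-.4,z)
S=lambda x,y,z: px2w(s,295+x/5-.4,185+y/5-.4,z)
print('top BL',T(498,178,.02),'BR',T(775,214,.02),'FR',T(742,430,.02))
print('scn BL',S(365,180,.02),'BR',S(101,224,.02),'FR',S(45,96,.02),'btn',S(262,64,.042))
BL=(T(498,178,.02)+S(365,180,.02))/2;BR=(T(775,214,.02)+S(101,224,.02))/2
y=(BL-BR)/np.linalg.norm(BL-BR); f=np.array([-y[1],y[0],0]); O2=(BL+BR)/2
print('yaw',np.degrees(np.arctan2(-y[0],y[1])),'O2',O2,'FR pred',O2+.12*f-.075*y,'button',O2+.09*f+.045*y,'post',O2+.022*f)
B=O2+.09*f+.045*y; print('btn px crop',(w2px(s,[B[0],B[1],.042])-[295,185]+.4)*5)
plan([B[0],B[1],.178])
E
```

```text
top BL [0.5836 0.1064 0.02  ] BR [ 0.5626 -0.0434  0.02  ] FR [ 0.4465 -0.0242  0.02  ]
scn BL [0.5895 0.1052 0.02  ] BR [ 0.5631 -0.0397  0.02  ] FR [ 0.4496 -0.0211  0.02  ] btn [0.4994 0.0905 0.042 ]
yaw -9.135643352411684 O2 [0.5747 0.0321 0.02  ] FR pred [ 0.4443 -0.0229  0.02  ] button [0.493  0.0908 0.02  ] post [0.553  0.0356 0.02  ]
btn px crop [257.0487  57.7043]
at 4.675 [0.426  0.0481 0.1774] F [-0.8642  0.7179 -0.5327] turn [ 0.0896  0.3489 -0.0759] shift [ 0.0598 -0.0523 -0.0011]
```

Emit:
apply_moves(increments=[[0, 0.3, 0, 0.02, -0.018, 0, 0], [0, 0.3, 0, 0.04, -0.036, 0, 0], [0, 0.3, 0, 0.06, -0.052, 0, 0], [0, 0.3, 0, 0.06, -0.052, 0.04, 0], [0, 0.3, 0, 0.06, -0.052, 0.08, 0]])

```text
clock: 5.3
tool_pos: [0.4929, 0.0905, 0.095]
orientation: [0.001, 0.997, -0.075, -0.001]
force: [0.2, 0.1, 0.2]
finger_gap: 0.0
```

```bash
python3 - <<'E'
from h import *
plan([.494,.0905,.064])
a=snap('scene','s5.png')['image'][120:240,280:390,::-1]; b=snap('top','t5.png')['image'][100:240,245:365,::-1]
c=np.zeros((480,800,3),np.uint8); c[:,:440]=cv2.resize(a,(440,480)); c[:420,440:]=cv2.resize(b,(360,420)); cv2.imwrite('pics/s5c.png',c)
E
```

```text
at 5.3 [0.4929 0.0905 0.095 ] F [0.1858 0.1018 0.2246] turn [ 0.0855  0.0623 -0.1176] shift [ 0.0011 -0.0002  0.031 ]
```

View pics/s5c.png

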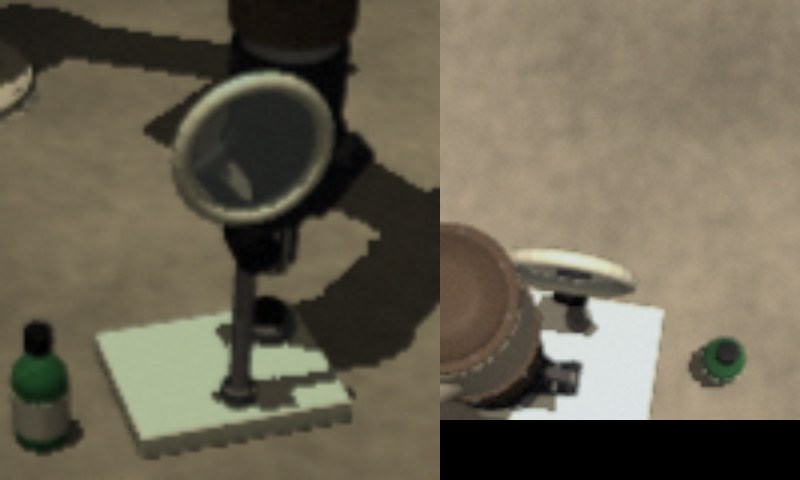

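The shut fingers, at crop (285,265), hang above the button at (270,318), clear of the lens and post. Next I press.

Emit:
apply_moves(increments=[[0, 0, 0, 0.001, 0, 0.02, 0], [0, 0, 0, 0.001, 0, 0.028, 0], [0, 0, 0, 0.001, 0, 0.031, 0], [0, 0, 0, 0.001, 0, 0.033, 0], [0, 0, 0, 0.001, 0, 0.035, 0]])

```text
clock: 6.02
tool_pos: [0.4901, 0.0884, 0.058]
orientation: [0.003, 0.997, -0.076, -0.005]
force: [-3.0, -2.3, 10.7]
finger_gap: -0.0
```

The tip is at 36 mm, which is where the button bottoms out, and the force is 10.7 N against 4 N needed. I hold briefly, then let go and retreat.

Emit:
apply_moves(increments=[[0, 0, 0, 0, 0, 0.001, 0], [0, 0, 0, 0, 0, 0.001, 0], [0, 0, 0, 0, 0, -0.02, 0], [0, 0, 0, 0, 0, -0.06, 0], [0, 0, 0, 0, 0, -0.1, 0]])

```text
clock: 6.65
tool_pos: [0.4918, 0.0894, 0.1594]
orientation: [0.003, 0.997, -0.075, -0.004]
force: [0.9, 0.2, 0.3]
finger_gap: -0.0001
```

Emit:
apply_moves(increments=[[0, 0, 0, -0.03, -0.03, 0, 0], [0, 0, 0, -0.06, -0.06, -0.02, 0], [0, 0, 0, -0.06, -0.1, -0.05, 0], [0, 0, 0, -0.06, -0.14, -0.08, 0], [0, 0, 0, -0.06, -0.16, -0.08, 0]])

```text
clock: 7.28
tool_pos: [0.4588, 0.2602, 0.2419]
orientation: [-0.0, 0.997, -0.074, -0.001]
force: [0.4, -0.5, -0.4]
finger_gap: -0.0
```

Emit:
apply_moves(increments=[[0, 0, 0, 0, 0, 0, 0], [0, 0, 0, 0, 0, 0, 0], [0, 0, 0, 0, 0, 0, 0], [0, 0, 0, 0, 0, 0, 0], [0, 0, 0, 0, 0, 0, 0]])

```text
clock: 7.9
tool_pos: [0.4588, 0.2598, 0.2418]
orientation: [-0.0, 0.997, -0.075, -0.002]
force: [-0.7, 0.1, 0.3]
finger_gap: 0.0
```

```bash
python3 - <<'E'
from h import *
plan([.494,.0905,.064])
a=snap('scene','s6.png')['image'][120:240,280:390,::-1]; b=snap('top','t6.png')['image'][100:240,245:365,::-1]
c=np.zeros((480,800,3),np.uint8); c[:,:440]=cv2.resize(a,(440,480)); c[:420,440:]=cv2.resize(b,(360,420)); cv2.imwrite('pics/s6c.png',c)
E
```

```text
at 7.9 [0.4588 0.2598 0.2418] F [-0.6561  0.0761  0.2564] turn [-0.0047  0.1796 -0.0681] shift [0.0606 0.1622 0.1776]
```

View pics/s6c.png

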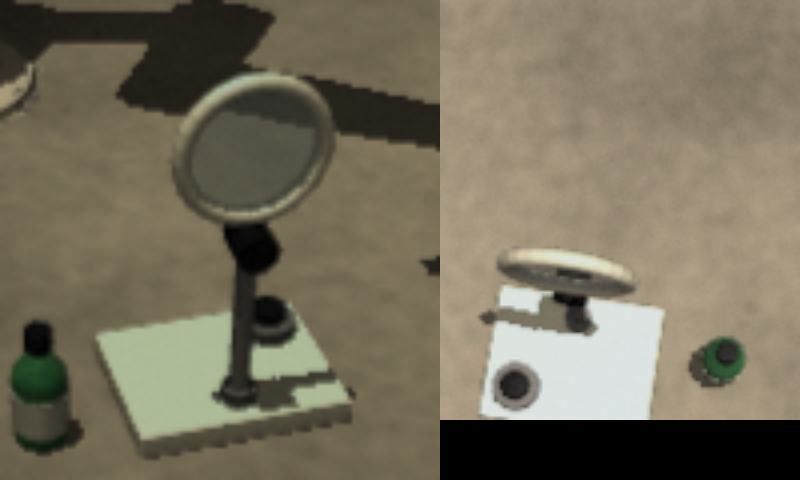

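```bash
python3 - <<'E'
from h import *
t=load('top'); print(px2w(t,245+75/3-.3,100+386/3-.3,.042))
workorder.finish_job()
E
```

```text
[0.4908 0.0884 0.042 ]
the job is handed in; nothing more can be done
```

The lamp is standing upright on its base about where it fell. Its button was pressed fully down and let go, and I handed the job in at about 8 s on the clock.

- **Standing it up:** I pushed the post side of the base plate near its top with the shut fingers until the lamp tipped past balance. I then ran the gripper ahead so nothing was in its way. After the fall, the pictures put the back edge about 1 mm from its starting position.
- **Pressing the button:** At the press the fingertips were 36 mm above the table, the height of the fully-down button, with 10.7 N of upward force against the roughly 4 N needed. The last top view put the button centre within about 1 mm of where I pressed. There was no direct reading of the button's travel.
- **Final state:** The last pictures show the lamp upright, the button apparently out and the bottle unmoved. The arm was clear of everything, with force readings at noise level. I did not recheck the jack block or the tape roll in the final pictures, but the arm never went near the tape. It passed well above the jack block's area on the way in.

No check failed. The only disagreement was a few millimetres between the two cameras' position estimates, which was too small to matter here.

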